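Turn the tube rack to its empty holder and hang the tube in it

TASK

Using its upright pegs, turn the rotary tube rack gently, without spinning it, until its one empty blue sleeve faces the red stud on the white pointer, and then take the purple-capped tube from the grey block and hang it in that sleeve. Press the tube gently straight down past the springy resistance until you feel its collar land firmly on the ledge inside, without forcing it further, then let go, leaving the sleeve at the pointer and the other things where they stood.

Things in the scene. Friction and masses are not known exactly. Their poses are not given: they have to be found in the camera images.
- rack_foot: Fixed round grey foot of the rotary rack, 110 mm wide. Origin on the turning axis at the table top, z up. Its -x axis runs along the white pointer arm (10 mm high, ending 125 mm from the axis with a red stud 21 mm high). Within 60 degrees of its +x axis a clear upright screen, 135 mm from the axis and 285 mm high, blocks that side; the pointer side is open.
- carousel (a joint): Angle of the rack's head about the vertical axis of rack_foot, rad, counter-clockwise from above; stops at -6 and 6. At 0 the empty sleeve points to the screen; at pi or -pi to the pointer. Friction of 0.12 N m holds it where left; keep below 2.5 rad/s. Head: white disc 126 mm wide, top z = 132 mm; five blue sleeves 72 degrees apart, 80 mm from the axis, four with orange tubes (up to z = 172 mm).
- empty_mouth (a point): Rim centre of the empty sleeve (z = 135 mm): 38 mm outside, 30 mm bore, 58 mm long, open below. Inside, two sprung side pads, 21 mm apart when free and starting 4 mm below the rim, squeeze the collar (7 N in all) and resist it with 3 to 9 N; a ring ledge (18 mm hole for the foot) carries it. It lies 12 to 42 mm below the rim, unseen: feel for the firm stop. Over 27 N in all on the tube does damage.
- load_point (a point): Fixed point over the pointer, 80 mm from the axis and at rim height (z = 135 mm), where the mouth of the empty sleeve must come (within 12 mm).
- peg_top (a point): Top centre (z = 186 mm) of one of the five upright steel turning pegs, the one 36 degrees counter-clockwise from the empty sleeve. The pegs stand on the head 72 degrees apart, midway between the sleeves, 40 mm from the axis; 10 mm thick, round and smooth, 50 mm tall; pinch one from above by its upper 25 mm and swing it round the axis.
- tube: Loose blood tube, 113 mm long, glass 13 mm thick with a purple cap 21 mm thick over its upper 32 mm (81 to 113 mm from the foot) and a white hanging collar 26 mm thick, 10 mm high, bevelled below. Origin at its foot, z along it to the cap. About 30 g. It stands upright in the block; grip it by the cap.
- collar_under (a point): Centre of the underside of the tube's white collar, 36 mm above the foot; it lands on the ledge.
- tube_block: Fixed grey block, 64x64 mm and 38 mm high, with one hole (15 mm wide, 30 mm deep) in the middle where the tube stands, its foot 8 mm over the table. Origin at the centre of its underside.
- dropper: Loose amber dropper bottle, 33 mm wide, 102 mm high, a bystander. Origin under its centre.
- beaker: Loose clear plastic beaker, 77 mm wide, 93 mm high, a bystander. Origin under its centre.
Not all that is in view belongs to the job. Leave any green look-alike of the tube alone.

How it is judged:
By the outcome, as a careful person would: the job done as asked, in the order asked, and still so for the second after the job is handed in, with the robot touching nothing.
It also fails if it takes over 72 s, if anything falls off the work surface, if the arm or the gripper's body presses on something with over 40 N, if the wrist force passes 120 N, or if a joint passes its speed limit or range.

ROBOT

A 6-joint arm with a two-finger parallel gripper is mounted at the origin on the work surface; the furniture and walls round the work are solid. World frame = base frame: x ahead of the robot, y to its left, z up, the work surface at z = 0. Lengths are in mm, angles in rad, forces in N, time in s.
With the tool pointing down it reaches from about 250 to 775 mm from the base axis. Payload 4 kg.
Tool frame: the origin (TCP) lies at the very end of the fingers, on their centre line; the grasp point (between the pads) lies 19 mm behind it; z points along the fingers, y is the line along which they close (so a half turn about z gives the same grasp; the last joint's range is limited). The gripper opens to 85 mm and grips with 20 to 120 N. Pads are 22 mm wide; open, the fingers measure 114 mm over their backs; the gripper's body (76 mm by 85 mm) begins 54 mm behind the grasp point. The pads swing forward as they close: fully open they stand 13 mm farther back than shut.
Start: joints at [-1.236, 0.087, 1.371, -0, 1.684, -0.103], TCP at [233.171, -498.146, 231.341] pointing down, gripper open.
Joint ranges: [-3.1, 3.1], [-0.76, 2.03], [0.27, 2.55], [-1.08, 4.22], [0.17, 2.65], [-2.57, 2.57]. Speed limits (rad/s): [2.79, 2.79, 3.14, 3.14, 3.14, 3.14].

INTERFACE

Orientations are given as a unit quaternion [w, x, y, z].
In Python, from station import * gives the robot as it stands. The module is installed in compiled form; this text tells all that it offers.
- The arm moves only by the shell command python3 -m inch 'ROWS' [FORCE]. ROWS is JSON, a list of rows, each a list of 7 numbers: the shift along the tool's x, y, z in mm, then the turn, a rotation vector about the tool's x, y, z in degrees, then the opening, from 0 (shut) to 1 (fully open). In form: [[dx, dy, dz, rx, ry, rz, fingers], ...]. A call has exactly 8 rows; each row is the pose to reach, as a shift and turn from the pose commanded when the call began, along the tool's axes at that moment; what a row does not reach only later rows make up. A row lasts 1/10 s, in which the tool goes at most 50 mm and 8.59 degrees, less where a joint would pass 70% of its speed; a pose out of reach is approached as far as the arm can. A call with a gripper value outside its range is refused whole. The fingers move at their own pace and stop on an object; FORCE is the grip in N (left out, the last holds). Time passes only in rows, so rows that repeat a pose let the fingers close, or fill a call up. It gives the time, the measured TCP pose, the force, the opening and the grip force at its end, in the units of the state.
- get_state(): the state, without advancing time (a new reading comes with each control period).
- grab_frame(name): name is "side" or "top"; returns (picture, depth): 420x560x3 uint8, blue, green, red; 420x560 float32, mm along the optical axis (not along the pixel's ray), 0 where there is no reading.
- get_calibration(name): a dict with "fx", "fy", "cx", "cy" (pixels), "extrinsics" (4x4, takes a point from world to camera coordinates). Camera axes: x right, y down, z forward; pixel columns grow to the right and rows downward; lengths in mm; the calibration is good to about 2 mm. A picture is of the moment at which its call begins. get_calibration takes no time and is no camera call.
- sign_off(): hands the job in; it is judged then, once.
The state is a dict: "time_s": time; "joints": joint angles; "dq": joint speeds; "effort": joint torques, N m; "eef_pos": TCP position; "orientation": TCP orientation; "contact_force": force on the tool from outside, world axes, zero at the start; "torque": the same for the moment, N m; "width": finger opening in mm; "finger_force": force on a finger pad.
Only numpy, scipy, OpenCV 4.12 (cv2) and the standard library are available. Lean on these libraries where they do the work, as an engineer would, in place of code of your own. Each camera call takes 0.05 s, during which the arm holds its last target. There are 200 camera calls.

## Working session

There is one attempt and no reset: what is moved stays moved. The work goes in short steps, Python scripts to look and compute and a shell command to move; the robot and the scene stay as the last step left them, time stands still between calls to the robot, and variables do not carry over. Pictures are saved under pics/ and viewed, at most 10 in all, crops included, and the job is handed in when it is done.

```bash
mkdir -p pics
cat > h.py <<'E'
from station import *
import numpy as np, cv2
from scipy.spatial.transform import Rotation as R
def cloud(n):
    im,d=grab_frame(n);c=get_calibration(n);E=np.array(c["extrinsics"])
    v,u=np.mgrid[:420,:560];P=np.stack([(u-c["cx"])/c["fx"]*d,(v-c["cy"])/c["fy"]*d,d],-1)
    W=(P-E[:3,3])@E[:3,:3]; W[d==0]=np.nan
    return im,d,W
def ray(n,u,v,z):
    c=get_calibration(n);E=np.array(c["extrinsics"])
    r=np.array([(u-c["cx"])/c["fx"],(v-c["cy"])/c["fy"],1])@E[:3,:3];o=-E[:3,:3].T@E[:3,3]
    return o+r*(z-o[2])/r[2]
def pix(n,p):
    c=get_calibration(n);E=np.array(c["extrinsics"]);q=E[:3,:3]@p+E[:3,3]
    return c["fx"]*q[0]/q[2]+c["cx"],c["fy"]*q[1]/q[2]+c["cy"]
def totool(target):
    s=get_state();q=s["orientation"];Rm=R.from_quat([q[1],q[2],q[3],q[0]])
    return Rm.inv().apply(np.array(target)-s["eef_pos"]),Rm.as_matrix()
E
python3 - <<'E'
from h import *
for n in("side","top"):
    im,d,W=cloud(n);cv2.imwrite(f"pics/{n}0.png",im);np.savez(f"{n}0.npz",im=im,d=d,W=W)
    c=get_calibration(n);E=np.array(c["extrinsics"]);print(n,(-E[:3,:3].T@E[:3,3]).round(),E[2,:3].round(2))
print(get_state(),totool([0,0,0])[1].round(3))
E
```

```text
side [ 308. -963.  655.] [ 0.09  0.86 -0.5 ]
top [ 306.  -41. 1373.] [ 0.08 -0.02 -1.  ]
{'time_s': 0.1, 'joints': array([-1.23613333e+00,  8.79096826e-02,  1.37212287e+00,  5.92296469e-06,
        1.68359942e+00, -1.03117170e-01]), 'dq': array([-0.00047575, -0.00011027, -0.00500678,  0.00086831, -0.00030916,
        0.00085919]), 'effort': array([ 2.77003172e-03, -3.53015935e+01, -3.14218354e+01, -5.84272266e-05,
        7.92293111e-03,  2.03175188e-05]), 'eef_pos': array([ 233.00168082, -497.70936721,  230.23053172]), 'orientation': array([-1.01317298e-03,  9.76138486e-01,  2.17146534e-01, -1.14862043e-04]), 'contact_force': array([-0.01072782,  0.25715423,  0.17561759]), 'torque': array([-0.01044124,  0.026157  , -0.01344109]), 'finger_force': 0.0, 'width': 85.6513705245356} [[ 0.906  0.424 -0.001]
 [ 0.424 -0.906  0.002]
 [ 0.    -0.002 -1.   ]]
```

View pics/side0.png

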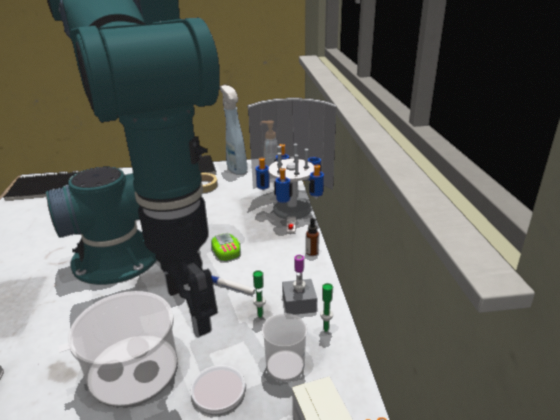

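View pics/top0.png

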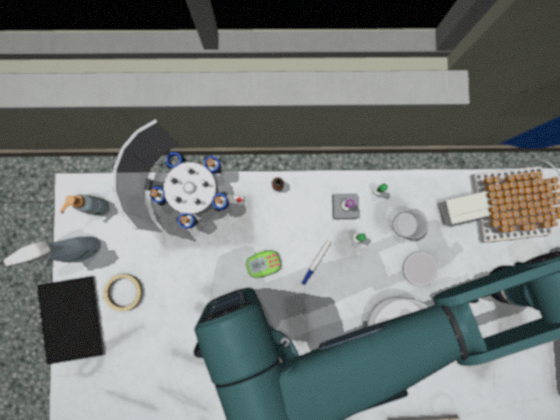

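Run:
```python
from h import *
T=np.load("top0.npz");S=np.load("side0.npz")
a=cv2.resize(T["im"][140:245,105:260],None,fx=5,fy=5,interpolation=2)[:525,:775]
cv2.imwrite("pics/c1.png",a)
b=cv2.resize(S["im"][140:250,240:340],None,fx=5,fy=5,interpolation=2)
c=cv2.resize(S["im"][245:355,240:295+50],None,fx=3,fy=3,interpolation=2)
cv2.imwrite("pics/c2.png",np.hstack([b[:550,:480],cv2.copyMakeBorder(c,0,550-c.shape[0],0,0,0)])[:, :800])
def blobs(n,D,lo,hi,name,zpl=None,box=None):
    h=cv2.cvtColor(D["im"],cv2.COLOR_BGR2HSV);m=cv2.inRange(h,lo,hi)
    k,l,st,ce=cv2.connectedComponentsWithStats(m)
    for i in range(1,k):
        if st[i,4]>=8: print(n,name,st[i],ce[i].round(1),np.nanmedian(D["W"][l==i],0).round(),ray(n,*ce[i],zpl).round(1) if zpl is not None else "")
blobs("top",T,(130,60,40),(165,255,255),"purple",121)
blobs("side",S,(130,60,40),(165,255,255),"purple",105)
blobs("top",T,(105,130,60),(125,255,255),"blue",135)
blobs("top",T,(0,120,120),(8,255,255),"red",21)
blobs("side",S,(0,120,120),(8,255,255),"red",21)
blobs("top",T,(50,100,40),(75,255,255),"green",121)
for p in [(190,188),(278,184),(408,223),(346,206),(340,200)]: print(p,T["W"][p[1],p[0]].round())
W=T["W"]; z=W[...,2]; 
m=(abs(z-132)<4)&(W[...,1]>100)&(W[...,1]<500)&(W[...,0]>300)&(W[...,0]<750)&(T["im"].min(-1)>140)
q=W[m]; print("disc",len(q),q.mean(0) if len(q) else"", q.min(0),q.max(0))
```

```text
top purple [346 199   9   9  43] [349.6 203. ] [ 417. -230.  119.] [ 417.3 -228.3  121. ]
side purple [294 255  10  18 129] [298.7 263.2] [ 418. -239.  111.] [ 418.6 -230.7  105. ]
top blue [503 117  57  31 954] [538.6 135.9] [ 619. -796.  -62.] [ 578.4 -702.7  135. ]
top blue [166 152  17  16  94] [173.1 158. ] [535. 213. 129.] [532.4 205.1 135. ]
top blue [205 157   3  10  15] [205.6 160.8] [528. 127. 130.] [524.5 125.5 135. ]
top blue [210 156   9   6  13] [214.8 158.3] [531. 103. 133.] [530.5 103.  135. ]
top blue [212 163   8  10  27] [216.1 168.6] [504. 100. 127.] [504.9  99.8 135. ]
top blue [154 186   9   4  20] [157.9 187.2] [461. 244. 131.] [460.5 241.6 135. ]
top blue [216 193  10   4  21] [221.  194.1] [442.  88. 133.] [441.9  88.2 135. ]
top blue [158 198   8   5  18] [161.9 200.5] [429. 234. 125.] [427.9 231.6 135. ]
top blue [212 199  16  11  49] [220.4 205.2] [415.  87. 130.] [414.7  89.5 135. ]
top blue [178 217   6  10  15] [180.  222.5] [373. 188. 134.] [373.7 187.6 135. ]
top blue [189 216   6  11  21] [192.3 222. ] [373. 159. 126.] [374.6 157.9 135. ]
top blue [303 271   9  12  37] [307.1 276.2] [ 234. -126.   14.] [ 239.9 -118.9  135. ]
top red [238 198   4   4  13] [239.2 199.5] [438.  52.  20.] [439.3  51.7  21. ]
side red [288 224   5   4  18] [290.2 225.5] [439.  49.  20.] [438.7  47.4  21. ]
side red [227 245   4   5   9] [228.4 246.9] [275. -37.  29.] [275.8 -27.3  21. ]
top green [379 185   8   6  37] [382.3 187.5] [ 457. -312.  110.] [ 455.2 -310.8  121. ]
top green [357 234   8   7  38] [361. 237.] [ 333. -257.  111.] [ 333.  -254.4  121. ]
(190, 188) [456. 162. 146.]
(278, 184) [472. -52.  82.]
(408, 223) [ 371. -402.    7.]
(346, 206) [ 411. -221.  106.]
(340, 200) [ 433. -215.   40.]
disc 1530 [458.38216173 166.57344963 131.7780642 ] [389.18959162 105.35055977 128.00327234] [520.68791796 452.99280467 135.98888153]
```

View pics/c1.png

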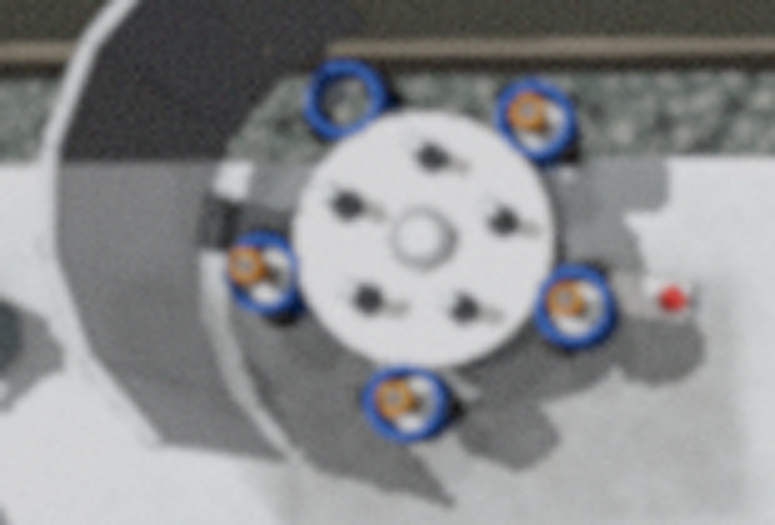

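View pics/c2.png

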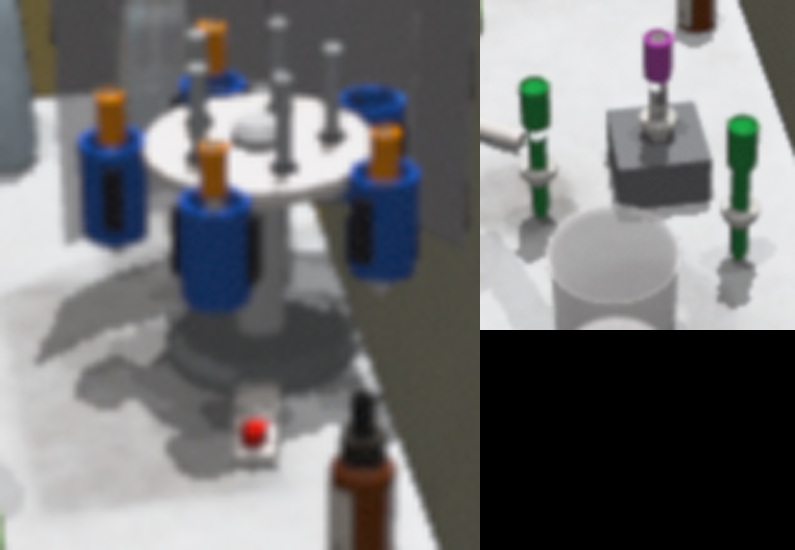

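Candidates for the tube: purple cap at side (299,263)/top (350,203), green look-alikes at side (258,280) and (327,295). The crop confirms the purple-capped one, standing in the grey block. The empty sleeve is at top (174,160), beside the screen, with the red stud at (239,200).

Run:
```python
from h import *
T=np.load("top0.npz")
px=[(346,99),(538,120),(577,305),(407,402),(262,272)]
P=np.array([ray("top",105+x/5,140+y/5,135)[:2] for x,y in px]); A=P.mean(0)
print(P.round(1),"axis",A.round(1),np.linalg.norm(P-A,axis=1).round(1),np.degrees(np.arctan2(*(P-A).T[::-1])).round(1))
kn=ray("top",105+423/5,140+238/5,146);print("knob",kn.round(1))
for st in([439.3,51.7],[438.7,47.4]):
    d=np.array(st)-A;print("ptr",np.hypot(*d),np.degrees(np.arctan2(d[1],d[0])))
a=np.degrees(np.arctan2(*(P-A).T[::-1]))
off=np.degrees(np.angle(np.mean(np.exp(1j*np.radians(a*5)))))/5
ang=[off+72*k for k in range(5)]; print("sleeve ang",np.round(ang,1))
for g in ang:
    g+=36;p=A+40*np.array([np.cos(np.radians(g)),np.sin(np.radians(g))])
    t,b=pix("top",np.r_[p,186]),pix("top",np.r_[p,132]);print(round(g,1),p.round(1),[((u-105)*5,(v-140)*5) for u,v in(t,b)])
W=T["W"]
for r in(60,80,100,110,130,148,152): print(r,W[r,150].round(),W[r,200].round(),W[r,280].round())
print(totool([496,158,230]))
```

```text
[[527.8 202.2]
 [516.4 108.3]
 [425.   89.6]
 [378.6 172.2]
 [443.  242.7]] axis [458.2 163. ] [80.  79.9 80.6 80.1 81.1] [  29.4  -43.2 -114.3  173.4  100.8]
knob [457.4 162.7 146. ]
ptr 112.90037667761509 -99.62241077543224
ptr 117.24024047053369 -99.56024493402666
sleeve ang [ 29.2 101.2 173.2 245.2 317.2]
65.2 [474.9 199.3] [(np.float64(330.4154057173051), np.float64(191.44659485848692)), (np.float64(352.79075180679314), np.float64(206.77423091925775))]
137.2 [428.8 190.2] [(np.float64(349.6417673236809), np.float64(289.1178307869602)), (np.float64(371.2495776741456), np.float64(300.26073425282516))]
209.2 [423.3 143.5] [(np.float64(449.8515043780125), np.float64(299.7375833137008)), (np.float64(467.1143166903863), np.float64(310.41703460143054))]
281.2 [466.  123.8] [(np.float64(492.0434176361485), np.float64(208.62961152068806)), (np.float64(507.4320135251503), np.float64(223.20741735136465))]
353.2 [497.9 158.3] [(np.float64(418.32195825074837), np.float64(142.00077051660784)), (np.float64(436.8624719421237), np.float64(159.4261964980214))]
60 [748. 243. 219.] [745. 126. 223.] [745. -59. 220.]
80 [699. 241. 223.] [701. 127. 215.] [698. -59. 218.]
100 [654. 243. 215.] [652. 127. 218.] [650. -58. 220.]
110 [ 719.  320. -100.] [ 718.  174. -103.] [ 721.  -62. -122.]
130 [574. 233. 255.] [ 720.  212. -363.] [ 719.  -65. -370.]
148 [555. 259. 146.] [ 718.  255. -661.] [ 716.  -68. -668.]
152 [549. 263. 128.] [ 707.  260. -691.] [ 707.  -68. -706.]
(array([ 516.17128594, -482.37786451,    1.32011299]), array([[ 9.05694739e-01,  4.23929946e-01, -6.64256522e-04],
       [ 4.23930411e-01, -9.05692712e-01,  1.92811048e-03],
       [ 2.15771481e-04, -2.02787806e-03, -9.99997921e-01]]))
```

```bash
python3 -m inch '[[33,-30,-2,0,0,-8,0.3],[65,-60,-4,0,0,-16,0.3],[97,-90,-6,0,0,-24,0.3],[130,-120,-8,0,0,-32,0.3],[162,-150,-8,0,0,-40,0.3],[195,-180,-8,0,0,-48,0.3],[227,-210,-8,0,0,-56,0.3],[260,-241,-8,0,0,-64,0.3]]' 40
cat > go.py <<'E'
import sys
from h import *
x,y,z,yaw=map(float,sys.argv[1:])
d,M=totool([x,y,z]);s=get_state()
T=np.array([[np.cos(np.radians(yaw)),np.sin(np.radians(yaw)),0],[np.sin(np.radians(yaw)),-np.cos(np.radians(yaw)),0],[0,0,-1]]).T.T
print("d",d.round(1),"rv",np.degrees(R.from_matrix(M.T@T).as_rotvec()).round(1),"yaw",np.degrees(np.arctan2(M[1,0],M[0,0])).round(1),s["eef_pos"].round(1),s["joints"].round(2),s["contact_force"].round(1),s["width"],s["time_s"])
E
python3 go.py 498 158 235 173
```

```text
time_s: 0.9
eef_pos: [366.5, -167.9, 238.9]
orientation: [-0.0, 0.711, 0.703, -0.0]
contact_force: [1.1, -0.2, 0.9]
width: 25.8
finger_force: 0.0
d [327.3 127.9   3.9] rv [ -0.   -0.  -83.6] yaw 89.4 [ 366.5 -167.9  238.9] [-0.57 -0.25  1.67 -0.    1.72 -0.56] [ 1.1 -0.2  0.9] 25.842919061279026 0.9
```

```bash
python3 -m inch '[[41,16,0,0,0,-8,0.3],[82,32,0,0,0,-16,0.3],[123,48,0,0,0,-24,0.3],[164,64,0,0,0,-32,0.3],[205,80,0,0,0,-40,0.3],[246,96,0,0,0,-48,0.3],[287,112,2,0,0,-56,0.3],[327,128,4,0,0,-64,0.3]]'
python3 - <<'E'
from h import *
for n in("side","top"):
    im,d,W=cloud(n)
    if n=="side": cv2.imwrite("pics/s1.png",np.hstack([cv2.resize(im[90:230,220:380],None,fx=4,fy=4,interpolation=2)]))
E
python3 go.py 498 158 205 173
```

```text
time_s: 1.7
eef_pos: [499.8, 157.2, 234.8]
orientation: [-0.0, 0.23, 0.973, -0.0]
contact_force: [0.6, -0.8, -0.4]
width: 25.4
finger_force: 0.0
d [ 1.  -2.1 28.3] rv [  0.   -0.2 -19.5] yaw 153.5 [500.  159.4 233.3] [ 0.2   0.03  1.42  0.    1.69 -0.91] [-0.6 -0.4  0.1] 25.617419499191424 1.8
```

View pics/s1.png

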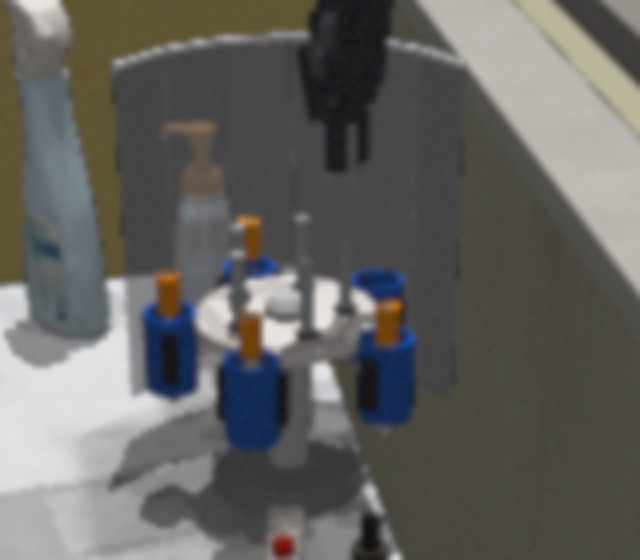

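The fingers hang in line over the right rear peg (crop about (347,240)). Now I descend and pinch it.

```bash
python3 -m inch '[[1,-2,5,0,0,-8,0.25],[1,-2,15,0,0,-16,0.25],[1,-2,28,0,0,-19.5,0.25],[1,-2,40,0,0,-19.5,0.25],[1,-2,52,0,0,-19.5,0.25],[1,-2,62,0,0,-19.5,0.25],[1,-2,70,0,0,-19.5,0.25],[1,-2,70,0,0,-19.5,0.25]]'
python3 -m inch '[[0,0,0,0,0,0,0.2],[0,0,0,0,0,0,0.1],[0,0,0,0,0,0,0],[0,0,0,0,0,0,0],[0,0,0,0,0,0,0],[0,0,0,0,0,0,0],[0,0,0,0,0,0,0],[0,0,0,0,0,0,0]]' 35
python3 go.py 458.2 163 163 173
```

```text
time_s: 2.6
eef_pos: [499.4, 155.5, 182.9]
orientation: [0.007, 0.065, 0.998, 0.004]
contact_force: [-24.8, -2.4, 57.4]
width: 21.7
finger_force: 28.8
time_s: 3.4
eef_pos: [499.6, 158.3, 184.3]
orientation: [0.008, 0.064, 0.998, 0.007]
contact_force: [-23.8, 4.2, 60.0]
width: 2.8
finger_force: 52.5
d [42.  -0.9 20.6] rv [ 0.8  0.9 -0.4] yaw 172.6 [499.6 158.3 184.3] [ 0.19  0.03  1.53  0.01  1.57 -1.25] [-23.8   4.2  60. ] 2.762818528580543 3.4
```

The fingers landed on something at peg-top height. I back straight up and look again.

```bash
python3 -m inch '[[0,0,-25,0,0,0,0],[0,0,-40,0,0,0,0.2],[0,0,-55,0,0,0,0.4],[0,0,-55,0,0,0,0.4],[0,0,-55,0,0,0,0.4],[0,0,-55,0,0,0,0.4],[0,0,-55,0,0,0,0.4],[0,0,-55,0,0,0,0.4]]'
python3 - <<'E'
from h import *
a=cloud("side")[0];b=cloud("top")[0]
np.savez("t1.npz",a=a,b=b)
cv2.imwrite("pics/s2.png",np.hstack([cv2.resize(a[110:220,250:350],None,fx=4,fy=4,interpolation=2),cv2.resize(b[140:250,130:230],None,fx=4,fy=4,interpolation=2)]))
for p in [(474.9,199.3),(428.8,190.2),(423.3,143.5),(466,123.8),(497.9,158.3)]:
    u=np.array(pix("side",np.r_[p,186]));w=np.array(pix("side",np.r_[p,140]));print(p,((u-[250,110])*4).round(),((w-[250,110])*4).round())
s=get_state();print(s["eef_pos"],((np.array(pix("side",s["eef_pos"]))-[250,110])*4).round())
E
```

```text
time_s: 4.2
eef_pos: [497.6, 153.9, 219.1]
orientation: [-0.001, 0.065, 0.998, -0.0]
contact_force: [0.0, -0.2, 0.3]
width: 34.1
finger_force: 0.0
(474.9, 199.3) [180. 137.] [180. 199.]
(428.8, 190.2) [115. 146.] [116. 209.]
(423.3, 143.5) [114. 173.] [116. 237.]
(466, 123.8) [183. 181.] [184. 245.]
(497.9, 158.3) [223. 157.] [223. 220.]
[497.73037382 153.91777899 219.72692507] [224. 112.]
```

View pics/s2.png

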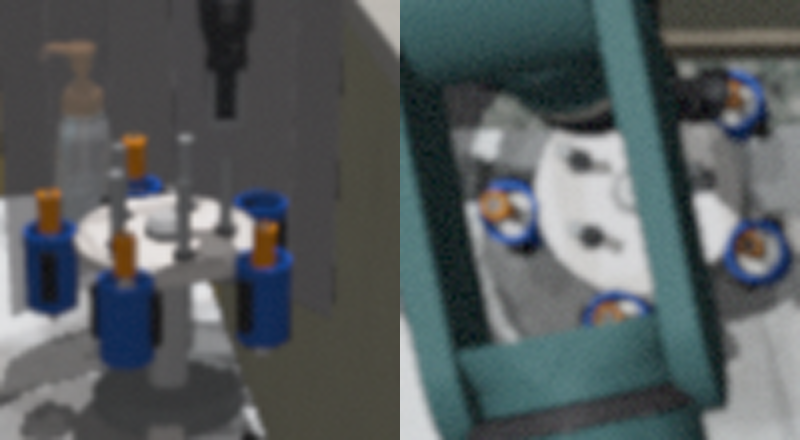

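Pegs stand where predicted in the side view. The tool was commanded about 4 mm off, and the head may have nudged a little clockwise. I work out the head's angle now.

```bash
python3 - <<'E'
from h import *
A=np.array([458.2,163.])
for x,y,nom in((742,101,-42.8),(757,251,-114.8),(510,211,101.2)):
    p=ray("top",130+(x-400)/4,140+y/4,135)[:2]-A;a=np.degrees(np.arctan2(p[1],p[0]));print(np.hypot(*p),a,a-nom)
b=np.load("t1.npz")["b"]
h=cv2.cvtColor(b,cv2.COLOR_BGR2HSV);m=cv2.inRange(h,(105,100,50),(125,255,255));m[:,:150]=0;m[:,235:]=0;m[:145]=0;m[235:]=0
v,u=np.nonzero(m);P=np.array([ray("top",a,c,133)[:2] for a,c in zip(u,v)])-A
r=np.hypot(*P.T);g=np.degrees(np.arctan2(P[:,1],P[:,0]));k=(r>60)&(r<101)
for lo in(-42.8,-114.8,101.2):
    q=P[k&(abs((g-lo+180)%360-180)<20)];(c,rr)=cv2.minEnclosingCircle(q.astype(np.float32));print(lo,len(q),rr,np.hypot(*c),np.degrees(np.arctan2(c[1],c[0]))-lo)
E
python3 go.py 497.8 156.5 163 171
```

```text
82.7084522391181 -48.298164292484465 -5.498164292484468
79.93716582770331 -117.96066781517139 -3.1606678151713936
80.2825001543723 97.98519478040471 -3.2148052195952914
-42.8 60 20.492490768432617 78.8246612249482 -4.396272196638876
-114.8 94 20.952953338623047 78.62134026979902 -3.0507157897344825
101.2 63 22.960525512695312 78.23294098116241 -3.61950588877734
d [ 0.2  2.6 56.7] rv [-0.  -0.1  1.6] yaw 172.6 [497.7 153.9 219.7] [ 0.19  0.03  1.46 -0.    1.66 -1.25] [0.4 0.3 0.7] 34.15252958102713 4.3
```

```bash
python3 -m inch '[[0,2,8,0,0,1,0.4],[0,2,14,0,0,2,0.4],[0,2,20,0,0,2,0.4],[0,2,26,0,0,2,0.4],[0,2,32,0,0,2,0.4],[0,2,36,0,0,2,0.4],[0,2,40,0,0,2,0.4],[0,2,40,0,0,2,0.4]]' 35; python3 go.py 497.6 155.9 163 170
```

```text
time_s: 5.1
eef_pos: [497.8, 155.8, 179.6]
orientation: [-0.001, 0.082, 0.997, -0.0]
contact_force: [0.3, 0.9, -0.2]
width: 34.3
finger_force: 0.0
d [ 0.2  0.  16.6] rv [-0.  -0.1  0.6] yaw 170.6 [497.8 155.8 179.6] [ 0.19  0.04  1.52 -0.    1.58 -1.21] [ 0.3  0.9 -0.2] 34.26152908191067 5.1
```

No contact at z = 179.6, so the peg is between the fingers.

```bash
python3 -m inch '[[0,0,6,0,0,0.5,0.4],[0,0,12,0,0,0.5,0.4],[0,0,16,0,0,0.5,0.3],[0,0,16,0,0,0.5,0.2],[0,0,16,0,0,0.5,0.1],[0,0,16,0,0,0.5,0],[0,0,16,0,0,0.5,0],[0,0,16,0,0,0.5,0]]' 30; python3 go.py 458.2 163 163 170
```

```text
time_s: 5.9
eef_pos: [497.8, 156.6, 163.6]
orientation: [-0.001, 0.086, 0.996, 0.001]
contact_force: [1.1, 5.5, -5.4]
width: 8.6
finger_force: 29.1
d [40.1 -0.5  0.6] rv [ 0.1 -0.1  0.1] yaw 170.1 [497.8 156.6 163.6] [ 0.2   0.05  1.55  0.    1.55 -1.2 ] [ 1.1  5.5 -5.4] 8.586256575323945 5.9
```

```bash
python3 -m inch '[[0,-1.4,0,0,0,2,0],[0.3,-4.9,0,0,0,7,0],[1,-9,0,0,0,13,0],[2.4,-13.7,0,0,0,20,0],[4.4,-18.2,0,0,0,27,0],[6.4,-21.8,0,0,0,33,0],[8.5,-24.6,0,0,0,38,0],[9.4,-25.7,0,0,0,40,0]]'; python3 go.py 458.2 163 163 130
```

```text
time_s: 6.7
eef_pos: [483.0, 134.7, 163.6]
orientation: [-0.003, 0.422, 0.906, 0.002]
contact_force: [-0.7, 10.6, -5.0]
width: 8.3
finger_force: 29.3
d [37.6 -0.8  0.8] rv [ 0.1 -0.4  0. ] yaw 130.0 [483.  134.7 163.6] [ 0.16  0.    1.59  0.01  1.55 -0.54] [-0.7 10.6 -5. ] 8.302827949750128 6.7
```

```bash
python3 -m inch '[[0,-1.4,0,0,0,2,0],[0,-4.9,0,0,0,7,0],[0,-9,0,0,0,13,0],[1.4,-13.7,0,0,0,20,0],[3.4,-18.2,0,0,0,27,0],[5.4,-21.8,0,0,0,33,0],[7.5,-24.6,0,0,0,38,0],[8.4,-25.7,0,0,0,40,0]]'; python3 go.py 458.2 163 163 90
```

```text
time_s: 7.5
eef_pos: [459.0, 127.6, 163.6]
orientation: [-0.004, 0.706, 0.708, 0.004]
contact_force: [3.6, 17.9, -8.5]
width: 8.6
finger_force: 29.1
d [35.4 -0.7  1. ] rv [ 0.  -0.7  0.1] yaw 90.1 [459.  127.6 163.6] [ 0.14 -0.06  1.65  0.01  1.55  0.14] [ 3.6 17.9 -8.5] 8.568688725786627 7.5
```

```bash
python3 -m inch '[[0,-1.4,0,0,0,2,0],[0.3,-4.9,0,0,0,7,0],[1,-9,0,0,0,13,0],[2.4,-13.7,0,0,0,20,0],[4.4,-18.2,0,0,0,27,0],[6.4,-21.8,0,0,0,33,0],[8.5,-24.6,0,0,0,38,0],[9.4,-25.7,0,0,0,40,0]]'; python3 go.py 458.2 163 163 44.4
python3 - <<'E'
from h import *
b=cloud("top")[0];cv2.imwrite("pics/t3.png",cv2.resize(b[140:250,100:260],None,fx=5,fy=5,interpolation=2)[:550])
E
```

```text
time_s: 8.3
eef_pos: [436.8, 135.3, 163.6]
orientation: [-0.002, 0.906, 0.423, 0.006]
contact_force: [13.9, 14.3, -14.3]
width: 8.6
finger_force: 29.1
d [34.9 -1.3  1.1] rv [ 0.  -0.7  5.7] yaw 50.1 [436.8 135.3 163.6] [ 0.17 -0.11  1.7   0.01  1.54  0.87] [ 13.9  14.3 -14.3] 8.640827063022106 8.3
```

View pics/t3.png

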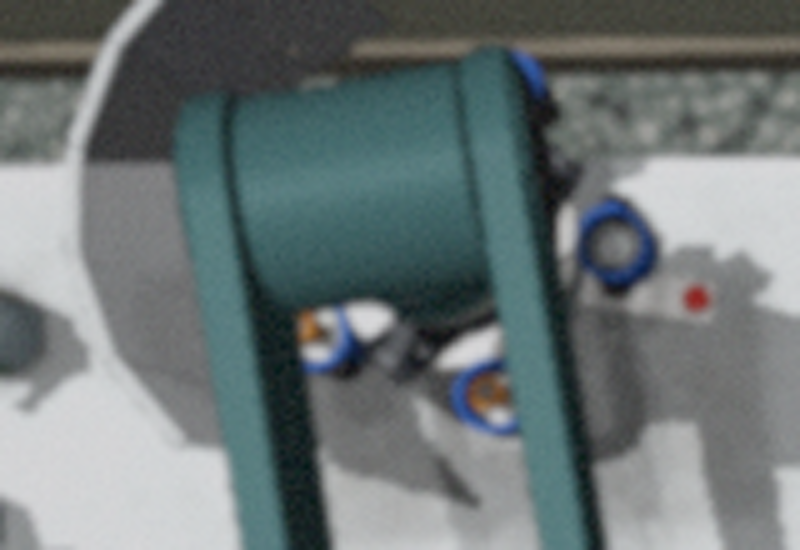

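Run:
```python
from h import *
A=np.array([458.2,163.])
p=ray("top",100+617/5,140+243/5,135)[:2];q=ray("top",100+697/5,140+298/5,21)[:2];print(p,q)
for w in(p,q): print(np.hypot(*(w-A)),np.degrees(np.arctan2(*(w-A)[::-1])))
im,d,W=cloud("side")
h=cv2.cvtColor(im,cv2.COLOR_BGR2HSV)
for w in(p,): print(pix("side",np.r_[w,135]))
m=cv2.inRange(h,(105,130,50),(125,255,255));k,l,st,ce=cv2.connectedComponentsWithStats(m)
for i in range(1,k):
    if st[i,4]>20 and 240<ce[i][0]<340 : print(st[i],ce[i],np.nanmedian(W[l==i],0))
print(pix("side",[458.2,163,132]),pix("side",[460,167.6,132]))
```

```text
[455.33447299  82.14715147] [439.08191464  51.07135134]
80.90361153747513 -92.02978517286648
113.54965247704055 -99.69292289813768
(np.float64(294.2187379276544), np.float64(180.1645123378489))
[266 157   9   7  32] [269.1875  160.28125] [403.33882615 224.85487751 131.34924803]
[314 167  14  24 214] [320.74766355 178.56542056] [535.33995226 123.19805159 113.5825736 ]
[258 171  14  23 170] [263.28235294 182.41764706] [376.95774928 127.70660231 114.19108537]
[288 179  14  24 310] [294.51290323 189.79677419] [454.97163516  70.46326323 113.46231718]
(np.float64(291.0036569194451), np.float64(168.11327221581004)) (np.float64(291.4244358184937), np.float64(167.36992260994919))
```

```bash
python3 -m inch '[[1,0,0,0,0,0,0],[2,-0.5,0,0,0,1,0],[3,-1.5,0,0,0,2.5,0],[4,-2.8,0,0,0,4.3,0],[4.3,-4,0,0,0,6,0],[4.3,-4.8,0,0,0,7.2,0],[4.3,-5.2,0,0,0,7.7,0],[4.3,-5.2,0,0,0,7.7,0]]'; python3 go.py 458.2 163 163 42.4
python3 - <<'E'
from h import *
b=cloud("top")[0]; np.save("t4.npy",b)
A=np.array([458.2,163.])
h=cv2.cvtColor(b,cv2.COLOR_BGR2HSV);m=cv2.inRange(h,(105,100,50),(125,255,255))
m[:,:210]=0;m[:,240:]=0;m[:170]=0;m[215:]=0
v,u=np.nonzero(m);P=np.array([ray("top",a,c,133)[:2] for a,c in zip(u,v)],np.float32)
c,r=cv2.minEnclosingCircle(P);w=np.array(c)-A;print(len(P),c,r,np.hypot(*w),np.degrees(np.arctan2(w[1],w[0])))
E
```

```text
time_s: 9.2
eef_pos: [433.3, 138.4, 163.6]
orientation: [0.0, 0.932, 0.362, 0.001]
contact_force: [4.2, 4.3, -8.1]
width: 8.6
finger_force: 29.6
d [34.9 -1.4  0.7] rv [ 0.1 -0.1 -0. ] yaw 42.4 [433.3 138.4 163.6] [ 0.18 -0.1   1.7   0.    1.55  1.02] [ 4.2  4.3 -8.1] 8.608167140565266 9.2
103 (446.024169921875, 84.58988189697266) 21.26943016052246 79.34984221170241 -98.82661775940014
```

The empty sleeve is at −98.8° against the pointer's −99.6°, about 1 mm off. I release the peg and rise.

```bash
python3 -m inch '[[0.8,0,-1,0,0,0,0.1],[0.8,0,-1,0,0,0,0.2],[0.8,0,-1,0,0,0,0.3],[0.8,0,-1,0,0,0,0.35],[0.8,0,-10,0,0,0,0.35],[0.8,0,-30,0,0,0,0.35],[0.8,0,-60,0,0,0,0.35],[0.8,0,-80,0,0,0,0.35]]'
python3 go.py 417.8 -229.5 240 -25
```

```text
time_s: 10.05
eef_pos: [433.6, 138.6, 247.5]
orientation: [0.001, 0.932, 0.361, 0.002]
contact_force: [-0.1, 0.2, 1.2]
width: 29.7
finger_force: 0.0
d [-259.7  261.2    7.4] rv [ 0.  -0.2 67.4] yaw 42.4 [433.6 138.6 247.5] [ 0.18 -0.13  1.55 -0.    1.72  1.02] [-0.1  0.2  1.2] 29.736926549945874 10.05
```

```bash
python3 -m inch '[[-20,20,0,0,0,4,0.5],[-55,55,0,0,0,10,0.5],[-90,90,0,0,0,16,0.5],[-125,126,0,0,0,22,0.5],[-160,161,0,0,0,28,0.5],[-195,196,2,0,0,34,0.5],[-230,232,5,0,0,40,0.5],[-258,260,7,0,0,42.4,0.5]]'
python3 -m inch '[[0,0,5,0,0,0,0.5],[0,0,20,0,0,0,0.5],[0,0,40,0,0,0,0.5],[0,0,60,0,0,0,0.5],[0,0,80,0,0,0,0.5],[0,0,90,0,0,0,0.5],[0,0,92,0,0,0,0.5],[0,0,92,0,0,0,0.5]]'
python3 - <<'E'
from h import *
a=cloud("side")[0];cv2.imwrite("pics/s5.png",cv2.resize(a[205:325,235:355],None,fx=5,fy=5,interpolation=2))
s=get_state()
for p in (s["eef_pos"],[418,-229.5,121],[418,-225.5,121]): print(p,((np.array(pix("side",p))-[235,205])*5).round())
E
python3 go.py 418.5 -227 92 0
```

```text
time_s: 10.85
eef_pos: [417.1, -230.2, 238.5]
orientation: [0.001, 1.0, -0.002, 0.001]
contact_force: [1.7, -0.7, -0.1]
width: 42.7
finger_force: 0.0
time_s: 11.65
eef_pos: [418.0, -226.7, 145.6]
orientation: [0.0, 1.0, 0.001, 0.0]
contact_force: [0.5, -0.3, -0.4]
width: 42.8
finger_force: 0.0
[ 418.28571389 -227.09479795  146.23854067] [316. 201.]
[418, -229.5, 121] [316. 257.]
[418, -225.5, 121] [315. 251.]
d [ 0.1 -0.1 54.2] rv [ 0.1 -0.1  0. ] yaw 0.0 [ 418.3 -227.1  146.2] [-0.62 -0.05  1.68  0.    1.51  0.95] [ 0.7 -0.7 -0.3] 42.55849908481888 11.7
```

View pics/s5.png

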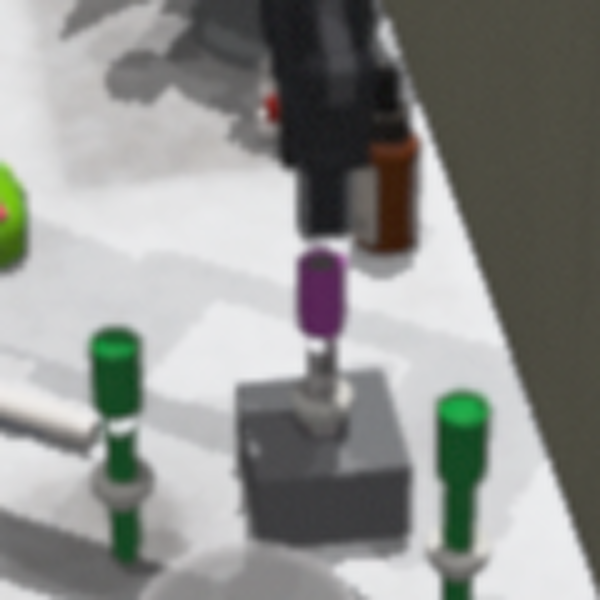

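```bash
python3 -m inch '[[-1,0,10,0,0,0,0.5],[-1,0,22,0,0,0,0.5],[-1,0,34,0,0,0,0.5],[-1,0,44,0,0,0,0.5],[-1,0,50,0,0,0,0.5],[-1,0,54,0,0,0,0.5],[-1,0,54,0,0,0,0.4],[-1,0,54,0,0,0,0.35]]' 25
python3 -m inch '[[0,0,0,0,0,0,0.3],[0,0,0,0,0,0,0.25],[0,0,0,0,0,0,0.2],[0,0,0,0,0,0,0.1],[0,0,0,0,0,0,0],[0,0,0,0,0,0,0],[0,0,0,0,0,0,0],[0,0,0,0,0,0,0]]' 40
python3 go.py 418.5 -227 92 0
```

```text
time_s: 12.5
eef_pos: [417.0, -227.5, 91.6]
orientation: [0.0, 1.0, -0.0, 0.0]
contact_force: [0.9, -0.3, 0.7]
width: 29.9
finger_force: 0.0
time_s: 13.3
eef_pos: [417.1, -227.8, 91.9]
orientation: [0.001, 1.0, -0.0, 0.001]
contact_force: [-0.1, -2.7, 4.5]
width: 18.0
finger_force: 39.4
d [ 1.4 -0.8 -0.1] rv [ 0.1 -0.1 -0. ] yaw -0.0 [ 417.1 -227.8   91.9] [-0.62 -0.01  1.75 -0.    1.4   0.95] [-0.1 -2.7  4.5] 18.0316236579676 13.3
```

```bash
python3 -m inch '[[0,0,-3,0,0,0,0],[0,0,-12,0,0,0,0],[0,0,-30,0,0,0,0],[0,0,-60,0,0,0,0],[0,0,-90,0,0,0,0],[0,0,-120,0,0,0,0],[0,0,-150,0,0,0,0],[0,0,-162,0,0,0,0]]'
python3 go.py 446.5 86 256 0
```

```text
time_s: 14.1
eef_pos: [417.4, -226.9, 256.8]
orientation: [0.0, 1.0, 0.0, 0.002]
contact_force: [-0.2, -0.1, -0.4]
width: 18.5
finger_force: 39.3
d [  29.3 -312.9    0.6] rv [ 0.1 -0.2  0. ] yaw 0.0 [ 417.4 -226.9  256.8] [-0.62 -0.09  1.49  0.    1.73  0.95] [-0.2 -0.1 -0.4] 18.511360105242286 14.1
```

```bash
python3 -m inch '[[2,-20,0,0,0,0,0],[6,-60,0,0,0,0,0],[10,-105,0,0,0,0,0],[14,-150,0,0,0,0,0],[19,-200,0,0,0,0,0],[24,-250,0,0,0,0,0],[28,-290,0,0,0,0,0],[29,-313,0,0,0,0,0]]'
python3 -m inch '[[0,0,4,0,0,0,0],[0,0,10,0,0,0,0],[0,0,16,0,0,0,0],[0,0,20,0,0,0,0],[0,0,22,0,0,0,0],[0,0,22,0,0,0,0],[0,0,22,0,0,0,0],[0,0,22,0,0,0,0]]'
python3 - <<'E'
from h import *
a,d,W=cloud("side");b,d2,W2=cloud("top");np.savez("t6.npz",a=a,b=b,W=W,W2=W2)
A=cv2.resize(a[110:220,255:335],None,fx=5,fy=5,interpolation=2)
B=cv2.resize(b[150:260,185:265],None,fx=5,fy=5,interpolation=2)
cv2.imwrite("pics/s6.png",np.hstack([A,B]))
s=get_state()
p=s["eef_pos"]
for q in (p,p-[0,0,84],[446,85,135]): print(q,((np.array(pix("side",q))-[255,110])*5).round(),((np.array(pix("top",q))-[185,150])*5).round())
E
python3 go.py 446.5 86 230 0
```

```text
time_s: 14.9
eef_pos: [444.5, 89.1, 252.0]
orientation: [-0.001, 1.0, 0.002, -0.002]
contact_force: [-0.1, -0.9, -0.2]
width: 18.5
finger_force: 39.3
time_s: 15.7
eef_pos: [446.0, 85.5, 231.7]
orientation: [0.0, 1.0, -0.0, 0.0]
contact_force: [-0.1, -0.5, -1.0]
width: 18.6
finger_force: 39.3
[445.99576979  85.60424233 231.64595288] [175. 173.] [163. 188.]
[445.99576979  85.60424233 147.64595288] [177. 327.] [182. 209.]
[446, 85, 135] [177. 350.] [186. 212.]
d [ 0.5 -0.4  1.6] rv [ 0. -0. -0.] yaw -0.0 [446.   85.6 231.6] [ 0.06 -0.13  1.58 -0.    1.69  1.64] [ 0.1  1.  -0.4] 18.498599330050958 15.8
```

View pics/s6.png

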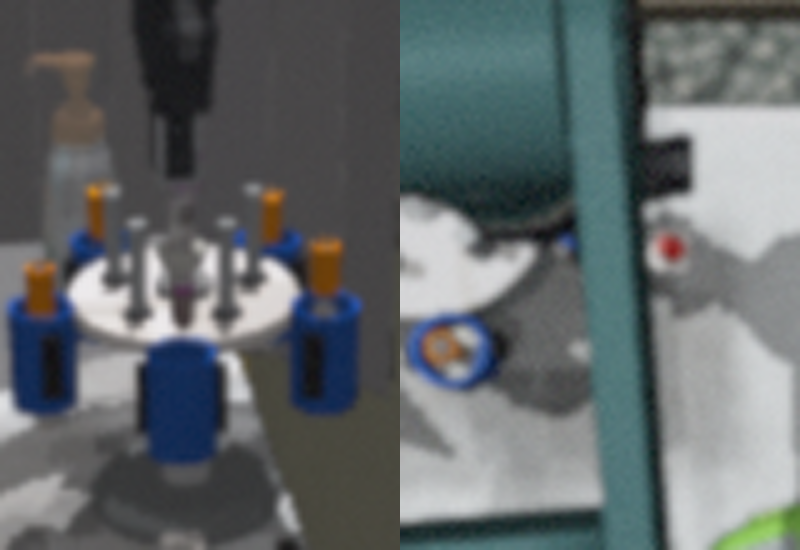

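Run:
```python
from h import *
D=np.load("t6.npz");a=D["a"];W=D["W"]
h=cv2.cvtColor(a,cv2.COLOR_BGR2HSV);m=cv2.inRange(h,(105,110,40),(125,255,255))
for r in (182,186,190,194):
    x=np.nonzero(m[r,283:302])[0]+283;print("sleeve",r,x.min(),x.max(),x.mean())
for r in range(150,178,2):print(r,a[r,285:301].astype(int).sum(1)//3)
ys,xs=np.nonzero(m[172:205,283:302]);print("sleeve rows",ys.min()+172)
print(W[165:176,291].round(),W[178:192:2,291].round())
```

```text
sleeve 182 285 297 291.0
sleeve 186 284 298 291.0
sleeve 190 284 298 291.0
sleeve 194 284 298 291.0
150 [71 71 73 77 85 89 89 84 77 74 71 71 72 71 72 70]
152 [72 72 73 77 86 83 71 66 64 70 71 72 73 74 77 78]
154 [ 75  72  73  79  89  85  75  69  72  72  72  73  78 100 128 134]
156 [ 87  90  89  90 100 100  96  89  88  81  74  71  71  75  80  83]
158 [137 130 113  98  90  89  85  89 117 150 145 118 108  95  82  79]
160 [197 150 102  90  88  89  89  88 105 131 155 188 205 161 103  85]
162 [222 209 141  98  93  94  93  94  94 109 163 219 221 168 103  89]
164 [223 215 171 128  93  88  89  91 107 140 171 204 212 165 103  86]
166 [211 169 140 123  90  84  86  87  99 125 141 153 164 145 101  83]
168 [203 147 102  91  70  65  65  65  72  90 100 128 160 141  96  86]
170 [199 207 197 172 108  65  63  66  97 148 184 195 186 142  95  84]
172 [157 216 228 212 131  68  60  70 115 178 208 194 134  78  62  65]
174 [220 231 233 223 171 103  67  86 143 196 212 205 176 124  93  96]
176 [227 230 228 223 207 178 159 171 191 204 209 210 204 179 142 144]
sleeve rows 178
[[447.  79. 180.]
 [447.  81. 176.]
 [447.  78. 175.]
 [447.  77. 172.]
 [446.  74. 171.]
 [ nan  nan  nan]
 [447.  77. 164.]
 [447.  79. 160.]
 [447.  82. 156.]
 [447.  78. 155.]
 [447.  79. 152.]] [[450. 104. 131.]
 [450. 103. 126.]
 [449. 101. 121.]
 [445.  69. 132.]
 [445.  70. 125.]
 [445.  68. 120.]
 [445.  70. 114.]]
```

Run:
```python
from h import *
S=[];T=[];C=[]
for i in range(6):
    a,d,W=cloud("side")
    S.append(W[186:204,290:293].reshape(-1,3));T.append(W[170:175,291:292].reshape(-1,3));C.append(W[158:170,291].reshape(-1,3))
for X in(S,T): X=np.concatenate(X);print(np.nanmedian(X,0),np.nanmean(X,0),np.nanstd(X,0),len(X))
C=np.array(C);print(np.nanmean(C,0).round(1))
```

```text
[444.72709625  68.3105533  101.47243172] [445.25628758  72.84228152  98.86855296] [ 3.28091621 19.51750969 21.97507165] 324
[446.7519971   78.17463315 160.6397987 ] [446.74416127  78.09181108 160.64319871] [0.19027257 1.56616719 4.34311099] 30
[[447.3  79.  198.6]
 [447.2  78.6 196.1]
 [447.2  78.2 193.6]
 [446.3  72.3 193.5]
 [446.3  71.9 190.9]
 [446.4  73.3 187.6]
 [446.3  73.  185. ]
 [447.   78.5 179.8]
 [446.9  77.7 177.4]
 [446.7  76.5 175.2]
 [447.   79.2 171.2]
 [446.9  78.3 168.9]]
```

```bash
python3 -m inch '[[0,-2,4,0,0,0,0],[0,-2,10,0,0,0,0],[0,-2,18,0,0,0,0],[0,-2,26,0,0,0,0],[0,-2,32,0,0,0,0],[0,-2,37,0,0,0,0],[0,-2,40,0,0,0,0],[0,-2,40,0,0,0,0]]'
python3 -m inch '[[0,0,1,0,0,0,0],[0,0,2,0,0,0,0],[0,0,3,0,0,0,0],[0,0,4,0,0,0,0],[0,0,5,0,0,0,0],[0,0,6,0,0,0,0],[0,0,7,0,0,0,0],[0,0,7,0,0,0,0]]'
python3 go.py 446 87.6 190 0
```

```text
time_s: 16.9
eef_pos: [445.6, 87.6, 190.7]
orientation: [0.0, 1.0, -0.0, -0.0]
contact_force: [-0.1, -0.1, -1.0]
width: 18.7
finger_force: 39.3
time_s: 17.7
eef_pos: [445.7, 87.7, 184.1]
orientation: [0.0, 1.0, -0.0, -0.0]
contact_force: [-0.4, 0.6, -0.7]
width: 18.2
finger_force: 39.3
d [ 0.3  0.1 -5.9] rv [ 0.  0. -0.] yaw -0.0 [445.7  87.7 184.1] [ 0.07 -0.11  1.66 -0.    1.59  1.64] [-0.4  0.6 -0.7] 18.18035115028539 17.7
```

```bash
python3 -m inch '[[0,0,0.5,0,0,0,0],[0,0,1,0,0,0,0],[0,0,1.5,0,0,0,0],[0,0,2,0,0,0,0],[0,0,2.5,0,0,0,0],[0,0,3,0,0,0,0],[0,0,3.5,0,0,0,0],[0,0,3.5,0,0,0,0]]'
```

```text
time_s: 18.5
eef_pos: [445.8, 87.6, 180.7]
orientation: [0.0, 1.0, -0.0, -0.0]
contact_force: [0.4, 0.1, -0.7]
width: 18.2
finger_force: 39.3
```

```bash
python3 -m inch '[[0,0,0.5,0,0,0,0],[0,0,1,0,0,0,0],[0,0,1.5,0,0,0,0],[0,0,2,0,0,0,0],[0,0,2.3,0,0,0,0],[0,0,2.6,0,0,0,0],[0,0,3,0,0,0,0],[0,0,3,0,0,0,0]]'
```

```text
time_s: 19.3
eef_pos: [445.8, 87.6, 177.7]
orientation: [0.0, 1.0, -0.0, -0.0]
contact_force: [1.0, -1.2, -0.4]
width: 18.4
finger_force: 39.3
```

```bash
python3 -m inch '[[0,0,0.5,0,0,0,0],[0,0,1,0,0,0,0],[0,0,1.5,0,0,0,0],[0,0,2,0,0,0,0],[0,0,2.5,0,0,0,0],[0,0,3,0,0,0,0],[0,0,3,0,0,0,0],[0,0,3,0,0,0,0]]'
```

```text
time_s: 20.1
eef_pos: [445.8, 87.7, 175.0]
orientation: [0.0, 1.0, -0.0, 0.0]
contact_force: [-2.2, -0.1, 1.4]
width: 18.5
finger_force: 39.4
```

```bash
python3 -m inch '[[0,0,0.5,0,0,0,0],[0,0,1,0,0,0,0],[0,0,1.5,0,0,0,0],[0,0,2,0,0,0,0],[0,0,2.5,0,0,0,0],[0,0,3,0,0,0,0],[0,0,3,0,0,0,0],[0,0,3,0,0,0,0]]'
```

```text
time_s: 20.9
eef_pos: [446.3, 87.8, 172.3]
orientation: [-0.0, 1.0, -0.0, 0.001]
contact_force: [-1.2, -0.4, 6.1]
width: 18.4
finger_force: 39.8
```

```bash
cat > ok.py <<'E'
from station import *
import sys
s=get_state();f=s["contact_force"];print(s["eef_pos"].round(1),f.round(1));sys.exit(f[2]>10.5 or abs(f[:2]).max()>8)
E
python3 -m inch '[[0,0,0.3,0,0,0,0],[0,0,0.6,0,0,0,0],[0,0,0.9,0,0,0,0],[0,0,1.2,0,0,0,0],[0,0,1.5,0,0,0,0],[0,0,1.5,0,0,0,0],[0,0,1.5,0,0,0,0],[0,0,1.5,0,0,0,0]]' >/dev/null; python3 ok.py &&
python3 -m inch '[[0,0,0.3,0,0,0,0],[0,0,0.6,0,0,0,0],[0,0,0.9,0,0,0,0],[0,0,1.2,0,0,0,0],[0,0,1.5,0,0,0,0],[0,0,1.5,0,0,0,0],[0,0,1.5,0,0,0,0],[0,0,1.5,0,0,0,0]]' >/dev/null && python3 ok.py &&
python3 -m inch '[[0,0,0.3,0,0,0,0],[0,0,0.6,0,0,0,0],[0,0,0.9,0,0,0,0],[0,0,1.2,0,0,0,0],[0,0,1.5,0,0,0,0],[0,0,1.5,0,0,0,0],[0,0,1.5,0,0,0,0],[0,0,1.5,0,0,0,0]]' >/dev/null && python3 ok.py
```

```text
[446.3  87.8 170.9] [-0.5  0.3  5.3]False
```

```bash
sed -i 's/sys.exit(\(.*\))$/sys.exit(int(\1))/' ok.py
python3 -m inch '[[0,0,0.3,0,0,0,0],[0,0,0.6,0,0,0,0],[0,0,0.9,0,0,0,0],[0,0,1.2,0,0,0,0],[0,0,1.5,0,0,0,0],[0,0,1.5,0,0,0,0],[0,0,1.5,0,0,0,0],[0,0,1.5,0,0,0,0]]' >/dev/null; python3 ok.py &&
python3 -m inch '[[0,0,0.3,0,0,0,0],[0,0,0.6,0,0,0,0],[0,0,0.9,0,0,0,0],[0,0,1.2,0,0,0,0],[0,0,1.5,0,0,0,0],[0,0,1.5,0,0,0,0],[0,0,1.5,0,0,0,0],[0,0,1.5,0,0,0,0]]' >/dev/null && python3 ok.py &&
python3 -m inch '[[0,0,0.3,0,0,0,0],[0,0,0.6,0,0,0,0],[0,0,0.9,0,0,0,0],[0,0,1.2,0,0,0,0],[0,0,1.5,0,0,0,0],[0,0,1.5,0,0,0,0],[0,0,1.5,0,0,0,0],[0,0,1.5,0,0,0,0]]' >/dev/null && python3 ok.py &&
python3 -m inch '[[0,0,0.3,0,0,0,0],[0,0,0.6,0,0,0,0],[0,0,0.9,0,0,0,0],[0,0,1.2,0,0,0,0],[0,0,1.5,0,0,0,0],[0,0,1.5,0,0,0,0],[0,0,1.5,0,0,0,0],[0,0,1.5,0,0,0,0]]' >/dev/null && python3 ok.py
```

```text
[445.7  87.6 168.6] [-0.3  0.8  2.1]
[445.8  87.7 167.2] [ 0.5 -0.6  2.1]
[445.8  87.7 165.7] [-1.1 -0.6  2.1]
[445.8  87.6 164.2] [0.2 0.2 2. ]
```

```bash
python3 -m inch '[[0,0,0.3,0,0,0,0],[0,0,0.6,0,0,0,0],[0,0,0.9,0,0,0,0],[0,0,1.2,0,0,0,0],[0,0,1.5,0,0,0,0],[0,0,1.8,0,0,0,0],[0,0,1.8,0,0,0,0],[0,0,1.8,0,0,0,0]]' >/dev/null; python3 ok.py &&
python3 -m inch '[[0,0,0.3,0,0,0,0],[0,0,0.6,0,0,0,0],[0,0,0.9,0,0,0,0],[0,0,1.2,0,0,0,0],[0,0,1.5,0,0,0,0],[0,0,1.8,0,0,0,0],[0,0,1.8,0,0,0,0],[0,0,1.8,0,0,0,0]]' >/dev/null && python3 ok.py &&
python3 -m inch '[[0,0,0.3,0,0,0,0],[0,0,0.6,0,0,0,0],[0,0,0.9,0,0,0,0],[0,0,1.2,0,0,0,0],[0,0,1.5,0,0,0,0],[0,0,1.8,0,0,0,0],[0,0,1.8,0,0,0,0],[0,0,1.8,0,0,0,0]]' >/dev/null && python3 ok.py &&
python3 -m inch '[[0,0,0.3,0,0,0,0],[0,0,0.6,0,0,0,0],[0,0,0.9,0,0,0,0],[0,0,1.2,0,0,0,0],[0,0,1.5,0,0,0,0],[0,0,1.8,0,0,0,0],[0,0,1.8,0,0,0,0],[0,0,1.8,0,0,0,0]]' >/dev/null && python3 ok.py &&
python3 -m inch '[[0,0,0.3,0,0,0,0],[0,0,0.6,0,0,0,0],[0,0,0.9,0,0,0,0],[0,0,1.2,0,0,0,0],[0,0,1.5,0,0,0,0],[0,0,1.8,0,0,0,0],[0,0,1.8,0,0,0,0],[0,0,1.8,0,0,0,0]]' >/dev/null && python3 ok.py &&
python3 -m inch '[[0,0,0.3,0,0,0,0],[0,0,0.6,0,0,0,0],[0,0,0.9,0,0,0,0],[0,0,1.2,0,0,0,0],[0,0,1.5,0,0,0,0],[0,0,1.8,0,0,0,0],[0,0,1.8,0,0,0,0],[0,0,1.8,0,0,0,0]]' >/dev/null && python3 ok.py
```

```text
[445.8  87.7 162.4] [-0.7 -0.8  2.7]
[445.8  87.6 160.6] [-0.5 -0.5  3.2]
[446.   87.6 159.6] [-0.5 -0.2  5.3]
[446.7  87.6 159.5] [-1.7 -1.  11.1]
```

```bash
python3 -m inch '[[0,0,0.2,0,0,0,0],[0,0,0.4,0,0,0,0],[0,0,0.6,0,0,0,0],[0,0,0.8,0,0,0,0],[0,0,1,0,0,0,0],[0,0,1,0,0,0,0],[0,0,1,0,0,0,0],[0,0,1,0,0,0,0]]'
```

```text
time_s: 28.9
eef_pos: [447.2, 87.5, 159.4]
orientation: [0.0, 1.0, -0.0, 0.003]
contact_force: [-2.5, -0.5, 13.5]
width: 17.9
finger_force: 40.7
```

Firm stop: the force rises to 13.5 N with z unchanged. I unload the press, then open.

```bash
python3 -m inch '[[0,0,-0.8,0,0,0,0],[0,0,-1.6,0,0,0,0],[0,0,-2.4,0,0,0,0],[0,0,-2.4,0,0,0,0],[0,0,-2.4,0,0,0,0],[0,0,-2.4,0,0,0,0.3],[0,0,-2.4,0,0,0,0.36],[0,0,-2.4,0,0,0,0.42]]'
python3 -m inch '[[0,0,0,0,0,0,0.45],[0,0,0,0,0,0,0.45],[0,0,-5,0,0,0,0.45],[0,0,-20,0,0,0,0.45],[0,0,-45,0,0,0,0.45],[0,0,-75,0,0,0,0.45],[0,0,-100,0,0,0,0.45],[0,0,-110,0,0,0,0.45]]'
python3 -m inch '[[0,20,0,0,0,0,0.45],[0,60,0,0,0,0,0.45],[0,100,0,0,0,0,0.45],[-10,140,0,0,0,0,0.45],[-30,180,0,0,0,0,0.45],[-50,220,0,0,0,0,0.45],[-70,250,0,0,0,0,0.45],[-80,260,0,0,0,0,0.45]]'
python3 - <<'E'
from h import *
a,d,W=cloud("side");b=cloud("top")[0]
cv2.imwrite("pics/f.png",np.hstack([cv2.resize(a[120:270,240:340],None,fx=4,fy=4,interpolation=2),cv2.resize(b[130:280,150:250],None,fx=4,fy=4,interpolation=2)]))
h=cv2.cvtColor(a,cv2.COLOR_BGR2HSV);m=cv2.inRange(h,(130,60,40),(165,255,255))
v,u=np.nonzero(m[130:200,270:310]);print(len(v),v.min()+130,v.max()+130,u.mean()+270)
print(np.nanmedian(W[130:200,270:310][m[130:200,270:310]>0],0), np.nanmax(W[130:200,270:310][m[130:200,270:310]>0],0))
E
```

```text
time_s: 29.7
eef_pos: [445.2, 87.7, 157.4]
orientation: [0.0, 1.0, -0.0, -0.001]
contact_force: [0.0, -0.1, -0.2]
width: 35.9
finger_force: 0.0
time_s: 30.5
eef_pos: [446.9, 87.7, 272.0]
orientation: [-0.0, 1.0, -0.0, 0.003]
contact_force: [0.3, 0.1, 0.6]
width: 38.5
finger_force: 0.0
time_s: 31.3
eef_pos: [364.0, -174.5, 267.6]
orientation: [0.0, 1.0, -0.002, -0.001]
contact_force: [0.2, -0.0, -0.3]
width: 38.3
finger_force: 0.0
90 158 172 290.96666666666664
[447.06647416  78.94334355 177.29882281] [517.2062414  249.97942575 189.9682486 ]
```

View pics/f.png

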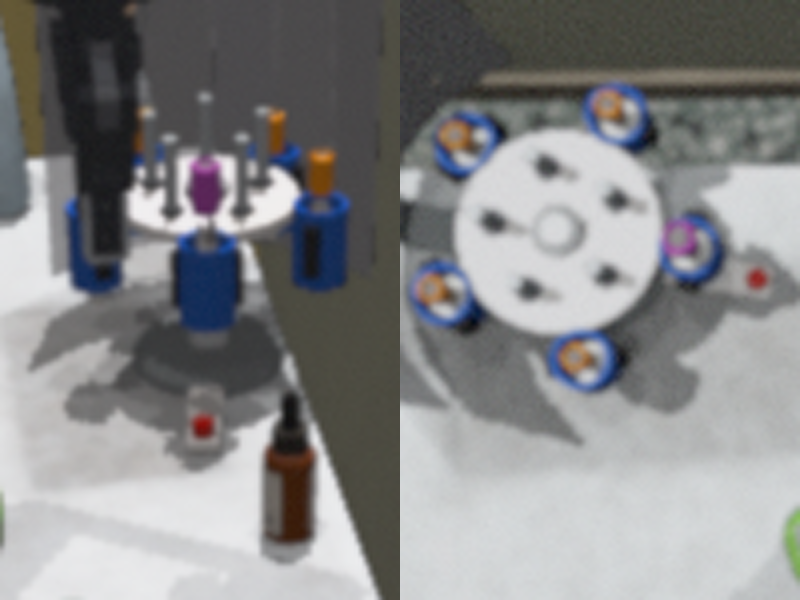

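The tube hangs upright in the sleeve (purple cap at side crop (206,185), top crop (680,238)). The ring at top crop (691,247) lines up with the pointer's red stud at (757,278). A last check of the sleeve angle follows.

Run:
```python
from h import *
A=ray("top",150+157.5/4,130+230/4,146)[:2]
p=ray("top",150+291/4,130+247/4,135)[:2];q=ray("top",150+357/4,130+279/4,21)[:2]
A=np.array([458.2,163.])
for w in(p,q): print(w,np.hypot(*(w-A)),np.degrees(np.arctan2(*(w-A)[::-1])))
```

```text
[447.60624994  83.76476511] 79.94029014622107 -97.6152832659617
[438.68494566  51.47347363] 113.22103793210168 -99.9252047985805
```

```bash
python3 -c "
from station import *
print(sign_off())"
```

```text
the job is handed in; nothing more can be done
None
```

The purple-capped tube hangs in the formerly empty sleeve, about 3 mm from the pointer (12 mm allowed), its collar landed at a firm 13.5 N stop, and the job is handed in at about 31 s; on the first try for a peg the fingers pressed down with about 60 N and turned the head about 3.5°, which could count against the 40 N limit.

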